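Bump-test a shock logger on a spring-hammer rig

TASK

Bump-test the blue shock logger. Draw the yellow sprung hammer back by its orange handle until the sear catches and it stays cocked by itself, then stand the logger upright in the nest against the grey fence and let go of it, then press the red paddle so that the hammer is released, swings freely and strikes the logger. Leave the logger standing in the nest with the hammer resting against it and do not shift the two small boxes (aluminium, grey) that stand near it on the bench at the start.

Things in the scene. Friction and masses are not known exactly. Their poses are not given: they have to be found in the camera images.
- rig: Bump-test rig fixed on the bench: aluminium plate reaching x -115 to 125, y -100 to 200 mm from its origin, 12 mm thick (origin at bench level). On its -y edge a grey fence, 40 mm above the plate, inner face at y = -72 mm. A yellow sprung hammer, 50 to 64 mm above the bench, pivots about a post near the +x edge; seen from above it is cocked clockwise (to +y) and strikes towards the fence.
- nest (a point): Nest centre on the plate's top (12 mm above the bench): where the centre of the logger's underside belongs when it touches the fence. Axes as the rig's: the logger's 90 mm side lies along x. Two green end stops, 12 mm high, leave 96 mm along x; the fence is 22 mm away on -y; the +y side is open. The uncocked hammer lies over the nest and blocks it.
- pivot (a point): Point on the hammer's vertical pivot axis, 112 mm above the bench (top of the steel pin).
- handle (a point): Grip point on the hammer's upright orange handle, a round post 18 mm across reaching 64 to 130 mm above the bench, on the hammer's arm 115 mm from the pivot axis; the point is on the post's axis, 112 mm up. It moves with the hammer in an arc about the pivot.
- hammer (a joint): Hammer angle, rad. 0: uncocked, at its stop over the empty nest; grows as it is cocked. From 1.0 it rides over the sear (1 to 3 N more). Draw it to 1.28 or more (hard stop 1.35): the sear snaps up and then holds it at 1.20. About 0.25 against a logger in the nest. The spring always pulls it back: 4.6 N at the handle uncocked, 8 N cocked; let go uncaught, it swings back.
- paddle (a point): Centre of the top face of the red trigger paddle (40 x 44 mm, 48 mm above the bench when up) at the outer end of the sear lever on the rig's +y side, 100 mm from the cocked handle, away from the pivot. It is pressed straight down.
- trigger (a joint): Sear lever angle, rad: 0 up (sprung); grows as the paddle is pressed. The cocked hammer is let go near 0.06 (paddle 10 mm down); hard stop at 0.085 (13.5 mm down). Takes 2 to 5 N. It also dips by itself as the hammer rides over it.
- logger_mid (a point): Centre of the blue shock logger, a loose closed box 90 (x) x 44 (y) x 85 mm (z), white label, black window and green lamp on top, about 0.35 kg, upright on the bench among other boxes. The point is 42.5 mm above its underside. Either way round fits the nest. Hold it across the 44 mm, in the upper 37 mm, so that the fingers clear the fence.
- splitter: Bystander, not to be moved: bare aluminium box with a brass connector at each end, 80 x 50 x 40 mm (108 mm over the connectors). Origin at the centre of its underside.
- terminals: Bystander, not to be moved: grey box with a red and a black terminal post on top, 80 x 56 x 45 mm plus 18 mm posts. Origin at the centre of its underside.
Mind the look-alikes: they are no part of the job. What is shaped like the part that bears logger_mid but purple is not meant.

How it is judged:
By the outcome, as a careful person would: the job done as asked, in the order asked, and still so for the second after the job is handed in, with the robot touching nothing.
It also fails if it takes over 64 s, if anything falls off the work surface, if the arm or the gripper's body presses on something with over 40 N, if the wrist force passes 120 N, or if a joint passes its speed limit or range.

ROBOT

A 7-joint arm with a two-finger parallel gripper is mounted at the origin on the work surface. World frame = base frame: x ahead of the robot, y to its left, z up, the work surface at z = 0. Lengths are in m, angles in rad, forces in N, time in s.
With the tool pointing down it reaches from about 0.425 to 0.925 m from the base axis. Payload 6.8 kg.
Tool frame: the origin (TCP) lies at the very end of the fingers, on their centre line; the grasp point (between the pads) lies 19 mm behind it; z points along the fingers, y is the line along which they close (so a half turn about z gives the same grasp; the last joint's range is limited). The gripper opens to 85 mm and grips with 20 to 120 N. Pads are 22 mm wide; open, the fingers measure 114 mm over their backs; the gripper's body (76 mm by 85 mm) begins 54 mm behind the grasp point. The pads swing forward as they close: fully open they stand 13 mm farther back than shut.
Start: joints at [-1.443, 0.477, 0.022, 1.555, -0.011, 1.109, -0.083], TCP at [0.158, 0.656, 0.231] pointing down, gripper open.
Joint ranges: [-2.96, 2.96], [-0.34, 2.1], [-1.41, 1.46], [0.24, 2.44], [-1.37, 4.51], [0.17, 1.92], [-2.96, 2.96]. Speed limits (rad/s): [2.39, 2.39, 3.14, 3.14, 3.14, 3.14, 3.14].

INTERFACE

Orientations are given as a rotation vector (axis times angle).
In Python, from bench import get_obs, viewer, r gives the robot as it stands. The module is installed in compiled form; this text tells all that it offers.
- The arm moves only by the tool play_rows, never from a script. Its argument "commands" is a list that holds one entry, the list of rows, each a list of 5 numbers: the gripper's target within -1 to 1 (shut at 1, half-way at 0, fully open at -1), then the shift along the tool's x, y, z scaled (see below), then the turn about the tool's z scaled (see below). A call has 1 to 12 rows; each row is the pose to reach, as a shift and turn from the pose commanded when the call began, along the tool's axes at that moment; what a row does not reach only later rows make up. The controller multiplies each number of a shift by 0.2 m and each number of a turn by pi/2 rad. A row lasts 1/12 s, in which the tool goes at most 41.7 mm and 7.16 degrees, less where a joint would pass 70% of its speed; a pose out of reach is approached as far as the arm can. A call with a number of a shift or a turn outside -1 to 1 is refused whole. A call with a gripper value outside its range is refused whole. The fingers move at their own pace and stop on an object; "grip_force" is the grip in N (left out, the last holds). Time passes only in rows, so rows that repeat a pose let the fingers close. It gives the time, the measured TCP pose, the force, the opening and the grip force at its end, in the units of the state.
- get_obs(): the state, without advancing time (a new reading comes with each control period).
- viewer.grab_frame(name): name is "side" or "top"; returns a dict with "pixels" (480x640x3 uint8, red, green, blue), "fovy" (degrees; the focal length in pixels is half the picture's height over the tangent of half this angle, whatever the lens; pixels are square), "cx", "cy" (the principal point, pixels), "distortion" ([k1, k2, p1, p2, k3] as OpenCV has them; the pictures are not rectified), "world_to_cam" (4x4, takes a point from world to camera coordinates). Camera axes: x right, y up, looking along -z (the intrinsics and any distortion apply to the point x, -y, -z); pixel columns grow to the right and rows downward; lengths in m; the calibration is good to about 2 mm. A picture is of the moment at which its call begins. There is no depth.
- r.hand_in(): hands the job in; it is judged then, once.
Trained networks look in a picture, given as the dict that the camera call returned (one of the last four; its "shot" number tells which), for a name from the list of things; names that differ only in an ending like _2 or _b are one class to them, and where a whole thing is asked for, a point or a joint stands for the part that bears it (a point fixed in the world has none). Each returns a list of dicts, best first, with "score" (0 to 1); they miss things now and then, are a little off and sometimes report something else, mostly with a low value. They report only what shows in the picture. A call takes as long as a camera call. They do not tell look-alikes from the thing itself.
- viewer.trace(picture, thing): "pixels" (480x640 bool, what is visible of it) and "rect" ([left, top, right, bottom] in pixels, round what is visible of it).
The state is a dict: "clock": time; "joints": joint angles; "qvel": joint speeds; "tau": joint torques, N m; "tcp_pos": TCP position; "orientation": TCP orientation; "contact_force": force on the tool from outside, world axes, zero at the start; "moment": the same for the moment, N m; "grip_width": finger opening in m; "gripper_force": force on a finger pad.
Only numpy, scipy, OpenCV 4.12 (cv2) and the standard library are available. Lean on these libraries where they do the work, as an engineer would, in place of code of your own. Each camera call takes 0.05 s, during which the arm holds its last target. There are 200 camera calls.

## Working session

There is one attempt and no reset: what is moved stays moved. The work goes in short steps, Python scripts to look and compute and a tool call to move; the robot and the scene stay as the last step left them, time stands still between calls to the robot, and variables do not carry over. Pictures are saved under pics/ and viewed, at most 10 in all, crops included, and the job is handed in when it is done.

Besides the shell and the picture viewer there is one more tool, called after "Emit:" as name([rows], argument=value, ...), one row to a line, values as JSON. play_rows: Moves the arm, as the interface text tells. Shifts and turns lie within -1 to 1; 1 stands for 0.2 m of shift or pi/2 rad of turn. Its arguments: {"type":"object","properties":{"commands":{"type":"array","items":{"type":"array","items":{"type":"array","items":{"type":"number","minimum":-1,"maximum":1}}}},"grip_force":{"type":"number"}},"required":["commands"]}

```bash
mkdir -p pics
cat > h.py <<'E'
import numpy as np, cv2
from bench import get_obs, viewer, r
def K(p):
    f=240/np.tan(np.radians(p["fovy"])/2)
    return np.array([[f,0,p["cx"]],[0,f,p["cy"]],[0,0,1.]]),np.array(p["distortion"],float)
F=np.diag([1,-1,-1.])
def ray(p,uv):
    k,d=K(p); n=cv2.undistortPoints(np.array([[uv]],float),k,d)[0,0]
    T=np.array(p["world_to_cam"]); R=T[:3,:3]
    return -R.T@T[:3,3], R.T@(F@np.array([n[0],n[1],1]))
def atz(p,uv,z):
    o,v=ray(p,uv); return o+v*(z-o[2])/v[2]
def proj(p,X):
    k,d=K(p);T=np.array(p["world_to_cam"]);c=(T[:3,:3]@np.atleast_2d(X).T).T+T[:3,3]
    return cv2.projectPoints(c@F,np.zeros(3),np.zeros(3),k,d)[0][:,0]
def save(p,n): cv2.imwrite("pics/"+n,cv2.cvtColor(p["pixels"],cv2.COLOR_RGB2BGR))
E
python3 - <<'E'
from h import *
print(get_obs())
for c in ("top","side"):
    p=viewer.grab_frame(c); save(p,c+"0.png"); o,_=ray(p,(320,240)); print(c,o,p["fovy"],p["distortion"])
    for t in ["rig","handle","hammer","paddle","logger_mid","splitter","terminals","pivot"]:
        for q in viewer.trace(p,t)[:3]:
            m=q["pixels"]; ys,xs=np.nonzero(m); u=(xs.mean(),ys.mean())
            print(t,round(q["score"],2),np.round(q["rect"]),np.round(u),m.sum(),np.round(atz(p,u,.05),3), p["pixels"][m].mean(0).round())
E
```

```text
{'clock': 0.0, 'joints': array([-1.44311977,  0.47779876,  0.02232251,  1.55642349, -0.01148633,
        1.10930253, -0.08311195]), 'qvel': array([ 1.51357964e-03, -5.15733593e-04,  1.16499892e-05, -1.98611348e-04,
       -6.44723162e-05,  9.04360905e-04, -2.40961509e-04]), 'tau': array([ 1.09089822e-04, -5.96446252e+01,  1.60771362e+00, -2.81198019e+01,
        1.23279059e-02,  9.53895069e-03, -8.44417144e-06]), 'tcp_pos': array([0.15755023, 0.65576044, 0.23033809]), 'orientation': array([-3.69441923e-01, -3.11971825e+00,  2.83142919e-03]), 'contact_force': array([0.30400716, 0.06946519, 0.49443117]), 'moment': array([ 0.0262264 , -0.00558881,  0.00601924]), 'gripper_force': 0.0, 'grip_width': 0.08512469122575018}
top [ 0.41307348 -0.0325897   1.18980491] 52.03420699190729 [-0.05999075  0.          0.          0.          0.        ]
rig 0.57 [213. 162. 346. 275.] [279. 219.] 12154 [0.571 0.063 0.05 ] [220. 215. 202.]
rig 0.53 [296. 177. 330. 245.] [310. 216.] 550 [ 0.578 -0.01   0.05 ] [204. 176.  98.]
handle 0.65 [290. 172. 328. 249.] [309. 212.] 768 [ 0.586 -0.007  0.05 ] [201. 1
[... 1158 characters left out ...]
2.] [325. 219.] 841 [ 0.578 -0.001  0.05 ] [152. 117.  33.]
paddle 0.87 [250. 184. 315. 210.] [278. 197.] 641 [0.546 0.135 0.05 ] [151.  86.  80.]
logger_mid 0.65 [412. 308. 463. 364.] [435. 334.] 2036 [ 0.524 -0.395  0.05 ] [ 66.  83. 102.]
logger_mid 0.57 [331. 341. 390. 402.] [359. 369.] 2282 [ 0.357 -0.363  0.05 ] [105.  74. 110.]
splitter 0.78 [335. 295. 380. 340.] [356. 317.] 1264 [ 0.435 -0.269  0.05 ] [188. 179. 167.]
splitter 0.33 [236. 174. 386. 277.] [309. 220.] 8943 [0.549 0.02  0.05 ] [190. 175. 159.]
terminals 0.72 [383. 268. 425. 312.] [402. 287.] 1212 [ 0.562 -0.269  0.05 ] [100.  82.  82.]
pivot 0.74 [232. 172. 385. 277.] [309. 220.] 8805 [0.548 0.019 0.05 ] [191. 176. 160.]
```

View pics/top0.png

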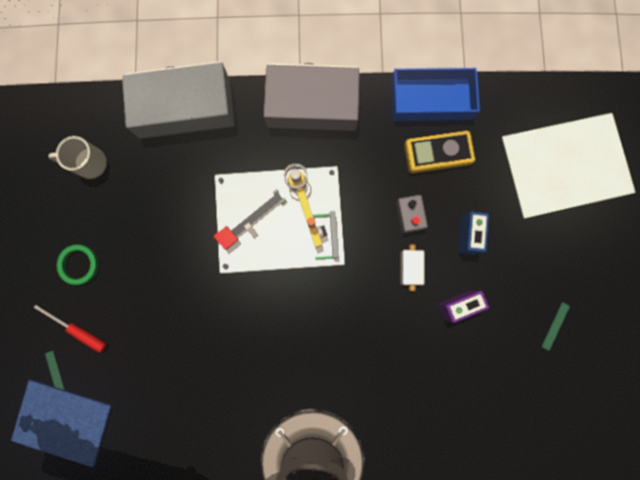

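View pics/side0.png

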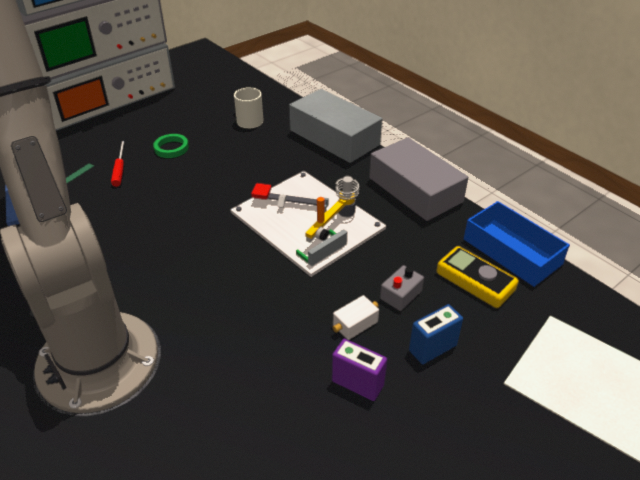

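Top view: the blue logger is at about (478,232). The purple box at (466,306) is a look-alike. Other things that could be confused with it are the yellow meter (440,151), blue bin (436,95) and blue cloth (60,420). Terminals are at (412,214) and splitter at (412,267). The rig fence is on the right (332,237), the handle at about (310,222) and the paddle at (227,238). I choose (478,232), which the side view shows as the blue box at (436,333).

```bash
cat > m.py <<'E'
from h import *
from scipy.optimize import minimize
def boxfit(views,masks,dims,x0):
    L,W,H=dims
    c=np.array([[a*L/2,b*W/2,z] for a in(-1,1) for b in(-1,1) for z in(0,H)])
    def cost(v):
        R=np.array([[np.cos(v[2]),-np.sin(v[2]),0],[np.sin(v[2]),np.cos(v[2]),0],[0,0,1]])
        X=c@R.T+[v[0],v[1],0]; s=0
        for p,m in zip(views,masks):
            h=cv2.convexHull((proj(p,X)*16).astype(np.int32)); a=np.zeros(m.shape,np.uint8)
            cv2.fillPoly(a,[h],1,lineType=8,shift=4); s+=1-(a&m).sum()/max((a|m).sum(),1)
        return s
    best=min((minimize(cost,[x0[0],x0[1],y],method="Nelder-Mead",options=dict(initial_simplex=np.array([x0[0],x0[1],y])+np.array([[0,0,0],[.015,0,0],[0,.015,0],[0,0,.3]]))) for y in np.arange(0,np.pi,.5)),key=lambda q:q.fun)
    return best.x,best.fun
E
python3 - <<'E'
from m import *
P=[viewer.grab_frame(c) for c in("top","side")]
def pick(p,t,x0):
    qs=viewer.trace(p,t); 
    def d(q): ys,xs=np.nonzero(q["pixels"]); return np.hypot(*(atz(p,(xs.mean(),ys.mean()),.04)[:2]-x0))
    q=min(qs,key=d); return q["pixels"].astype(np.uint8)
for t,dim,x0 in [("logger_mid",(.09,.044,.085),(.52,-.385)),("terminals",(.08,.056,.045),(.565,-.26)),("splitter",(.108,.05,.04),(.445,-.25))]:
    ms=[pick(p,t,x0) for p in P]; v=boxfit(P,ms,dim,x0); print(t,np.round(v[0],4),round(v[1],3))
    for i in (0,1): print("  one view",np.round(boxfit(P[i:i+1],ms[i:i+1],dim,x0)[0],4))
# plate
for p in P:
    g=(p["pixels"].min(2)>(150 if p is P[0] else 110)).astype(np.uint8)
    n,l,st,ce=cv2.connectedComponentsWithStats(g); uv=(279,250) if p is P[0] else (290,240)
    k=l[uv[1],uv[0]]; print("label",k,st[k])
    ct=max(cv2.findContours((l==k).astype(np.uint8),0,2)[0],key=cv2.contourArea)[:,0]
    W=np.array([atz(p,u,.012)[:2] for u in ct.astype(float)])
    print(np.round(cv2.boxPoints(cv2.minAreaRect((W*1000).astype(np.float32))),1).tolist(), cv2.minAreaRect((W*1000).astype(np.float32)))
a=cv2.resize(P[0]["pixels"][155:285,205:355],(600,520),interpolation=cv2.INTER_CUBIC)
b=cv2.resize(P[0]["pixels"][180:310,440:490],(200,520),interpolation=cv2.INTER_CUBIC)
cv2.imwrite("pics/crop1.png",np.hstack([a,b])[:,:,::-1])
E
```

```text
logger_mid [ 0.5268 -0.3926  3.0633] 0.134
  one view [ 0.5272 -0.3921 -0.0734]
  one view [ 0.5306 -0.392  -0.0882]
terminals [ 0.5815 -0.2517  0.2435] 0.223
  one view [ 0.5796 -0.2511  0.2304]
  one view [ 0.5811 -0.2521  0.2478]
splitter [ 0.4506 -0.2499  0.0071] 0.519
  one view [ 0.452  -0.251  -0.0189]
  one view [ 0.4573 -0.2502  3.2027]
label 13 [  215   166   129   107 10141]
[[451.0, 211.10000610351562], [464.5, -87.9000015258789], [704.7999877929688, -77.0999984741211], [691.2999877929688, 222.0]] ((577.9024658203125, 67.0294189453125), (240.464111328125, 299.3172607421875), 2.5834271907806396)
label 61 [ 231  171  155  103 6234]
[[449.20001220703125, 211.89999389648438], [463.3999938964844, -91.0], [706.2999877929688, -79.69999694824219], [692.2000122070312, 223.1999969482422]] ((577.7591552734375, 66.10919189453125), (243.20199584960938, 303.25042724609375), 2.6705472469329834)
```

View pics/crop1.png

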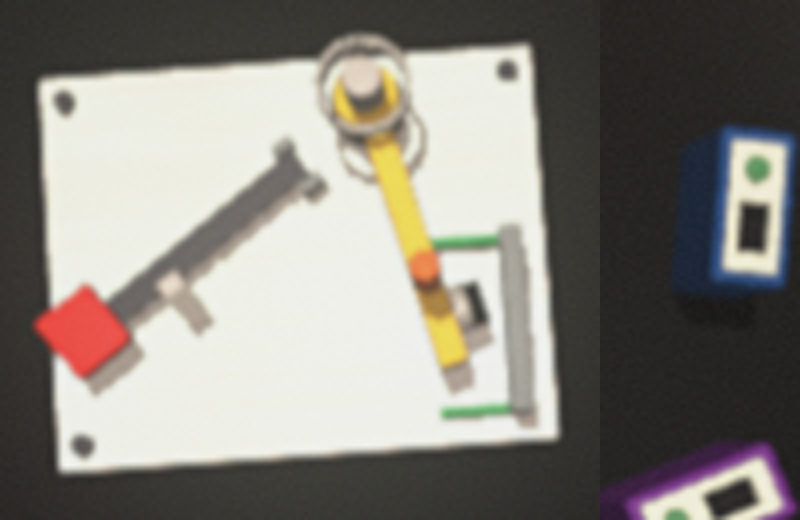

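The right-hand crop confirms the blue logger at (757,208). The left-hand crop shows the rig: pivot (364,78), orange handle (424,262), paddle (83,330), and green stops at (466,241) and (477,411). I'll compute positions from these.

Run:
```python
from h import *
p=viewer.grab_frame("top"); th=.0456
R=np.array([[np.cos(th),-np.sin(th)],[np.sin(th),np.cos(th)]]); O=np.array([.5779,.0667])-R@[.005,.05]
print("O",O)
W={}
for n,u,z in [("pivot",(364,78),.112),("handle",(424,262),.13),("paddle",(83,330),.048),("s1a",(432,243),.024),("s1b",(500,238),.024),("s2a",(442,413),.024),("s2b",(512,408),.024),("fa",(510,228),.052),("fb",(522,412),.052)]:
    w=atz(p,(205+u[0]/4-.4,155+u[1]/4-.4),z)[:2]; W[n]=w; print(n,w.round(4),"rig",((w-O)@R*1000).round(1))
v=W["handle"]-W["pivot"]; print(np.hypot(*v))
v=v/np.hypot(*v)*.115
for a in (0,.3,.6,.9,1.2,1.3,1.32,1.35):
    c,s=np.cos(a),np.sin(a); print(a,(W["pivot"]+[c*v[0]+s*v[1],-s*v[0]+c*v[1]]).round(4))
# tool axes
o=get_obs(); T=cv2.Rodrigues(o["orientation"])[0]; print(T.round(4))
for n,t in [("handle",[*W["handle"],.2])]:
    print(((np.array(t)-o["tcp_pos"])@T/.2).round(3))
```

```text
O [0.57518441 0.01652405]
pivot [0.6634 0.0192] rig [88.2 -1.3]
handle [ 0.5566 -0.0122] rig [-19.8 -27.9]
paddle [0.5327 0.1895] rig [-34.5 174.7]
s1a [ 0.5823 -0.0152] rig [  5.7 -32. ]
s1b [ 0.5844 -0.056 ] rig [  5.9 -72.8]
s2a [ 0.4804 -0.0188] rig [-96.3 -31. ]
s2b [ 0.4824 -0.0604] rig [-96.2 -72.6]
fa [ 0.586  -0.0614] rig [  7.3 -78.3]
fb [ 0.4782 -0.0655] rig [-100.6  -77.5]
0.11124959373301141
0 [ 0.553  -0.0133]
0.3 [0.5484 0.0208]
0.6 [0.554  0.0547]
0.9 [0.5693 0.0854]
1.2 [0.5931 0.1103]
1.3 [0.6025 0.1168]
1.32 [0.6045 0.118 ]
1.35 [0.6075 0.1197]
[[-0.9723  0.2337  0.    ]
 [ 0.2337  0.9723 -0.    ]
 [-0.     -0.     -1.    ]]
[-2.721 -2.784  0.157]
```

Emit:
play_rows([
  [[-1,-0.97,0.23,0,-0.15],[-1,-0.97,0.23,0,-0.15],[-1,-0.97,0.23,0,-0.15],[-1,-0.97,0.23,0,-0.15],[-1,-0.97,0.23,0,-0.15],[-1,-0.97,0.23,0,-0.15]],
], grip_force=40)

```text
clock: 1.85
tcp_pos: [0.368, 0.6521, 0.2309]
orientation: [0.018, 3.135, -0.003]
contact_force: [1.5, -1.3, 0.2]
grip_width: 0.0856
gripper_force: 0.0
```

Emit:
play_rows([
  [[-1,-0.9,-1,0,0],[-1,-0.9,-1,0,0],[-1,-0.9,-1,0,0],[-1,-0.9,-1,0,0],[-1,-0.9,-1,0,0],[-1,-0.9,-1,0,0],[-1,-0.9,-1,0,0],[-1,-0.9,-1,0,0]],
])

```text
clock: 2.52
tcp_pos: [0.5426, 0.4488, 0.2316]
orientation: [0.016, 3.138, -0.005]
contact_force: [0.4, -0.5, -0.3]
grip_width: 0.0848
gripper_force: 0.0
```

Emit:
play_rows([
  [[-1,0,-1,0,0],[-1,0,-1,0,0],[-1,0,-1,0,0],[-1,0,-1,0,0],[-1,0,-1,0,0],[-1,0,-1,0,0]],
])

```text
clock: 3.02
tcp_pos: [0.5377, 0.2474, 0.2316]
orientation: [0.015, 3.141, -0.006]
contact_force: [0.2, 0.8, 0.0]
grip_width: 0.0854
gripper_force: 0.0
```

Emit:
play_rows([
  [[-1,-0.08,-1,0,0],[-1,-0.08,-1,0,0],[-1,-0.08,-1,0,0],[-1,-0.08,-1,0,0],[-1,-0.08,-1,0,0],[-1,-0.08,-1,0,0]],
])

```text
clock: 3.52
tcp_pos: [0.5533, 0.0477, 0.2317]
orientation: [0.016, 3.141, -0.005]
contact_force: [0.3, -0.7, 0.9]
grip_width: 0.0852
gripper_force: 0.0
```

Emit:
play_rows([
  [[-1,0,-0.3,0.2,0],[-1,0,-0.3,0.2,0],[-1,0,-0.3,0.2,0],[-1,0,-0.3,0.2,0],[-1,0,-0.3,0.2,0]],
])

```text
clock: 3.93
tcp_pos: [0.5534, -0.0025, 0.1916]
orientation: [-0.002, 3.141, 0.001]
contact_force: [0.1, -0.1, -0.2]
grip_width: 0.0854
gripper_force: 0.0
```

Run:
```python
from h import *
p=viewer.grab_frame("side"); print(get_obs()["tcp_pos"]); t=get_obs()["tcp_pos"]
print(proj(p,[t,[.5566,-.0122,.13],[.553,-.0133,.13],[.553,-.0133,.064]]).round(1))
a=p["pixels"].copy(); 
cv2.imwrite("pics/s1.png",cv2.resize(a[130:280,220:420],(800,600),interpolation=cv2.INTER_CUBIC)[:,:,::-1])
hsv=cv2.cvtColor(a,cv2.COLOR_RGB2HSV); m=cv2.inRange(hsv,(5,170,90),(14,255,255)); m[:, :300]=0; m[:,345:]=0;m[:190]=0;m[240:]=0
ys,xs=np.nonzero(m); print(xs.min(),xs.max(),ys.min(),ys.max(),[ (y,xs[ys==y].mean().round(1),(ys==y).sum()) for y in sorted(set(ys))])
```

```text
[ 0.55355928 -0.00202607  0.19185014]
[[316.4 173.6]
 [320.5 197.9]
 [319.6 198.8]
 [319.6 221.6]]
317 323 197 221 [(np.int64(197), np.float64(320.0), np.int64(3)), (np.int64(198), np.float64(320.8), np.int64(5)), (np.int64(199), np.float64(319.8), np.int64(6)), (np.int64(200), np.float64(320.0), np.int64(7)), (np.int64(201), np.float64(320.0), np.int64(7)), (np.int64(202), np.float64(320.0), np.int64(7)), (np.int64(203), np.float64(320.0), np.int64(7)), (np.int64(204), np.float64(320.0), np.int64(7)), (np.int64(205), np.float64(320.0), np.int64(7)), (np.int64(206), np.float64(320.0), np.int64(7)), (np.int64(207), np.float64(320.0), np.int64(7)), (np.int64(208), np.float64(320.0), np.int64(7)), (np.int64(209), np.float64(320.0), np.int64(7)), (np.int64(210), np.float64(320.0), np.int64(7)), (np.int64(211), np.float64(320.5), np.int64(6)), (np.int64(212), np.float64(320.5), np.int64(6)), (np.int64(213), np.float64(320.0), np.int64(5)), (np.int64(214), np.float64(320.0), np.int64(5)), (np.int64(215), np.float64(320.0), np.int64(5)), (np.int64(216), np.float64(320.0), np.int64(5)), (np.int64(217), np.float64(320.0), np.int64(5)), (np.int64(218), np.float64(320.0), np.int64(5)), (np.int64(219), np.float64(320.0), np.int64(5)), (np.int64(220), np.float64(320.0), np.int64(5)), (np.int64(221), np.float64(320.0), np.int64(5))]
```

View pics/s1.png

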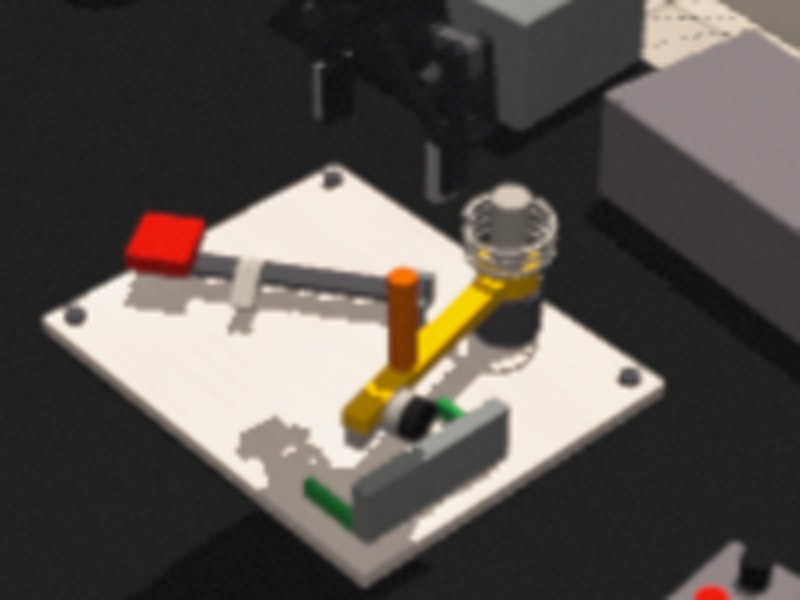

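The crop shows the open fingers at about (330,90) and (440,170), the orange handle at (403,310) below them, the paddle at (163,240) and the stops clear.

Emit:
play_rows([
  [[-1,0,-0.05,0.3,0],[-1,0,-0.05,0.48,0],[-1,0,-0.05,0.48,0],[-1,0,-0.05,0.48,0],[1,0,-0.05,0.48,0],[1,0,-0.05,0.48,0],[1,0,-0.05,0.48,0],[1,0,-0.05,0.48,0],[1,0,-0.05,0.48,0],[1,0,-0.05,0.48,0],[1,0,-0.05,0.48,0],[1,0,-0.05,0.48,0]],
], grip_force=40)

```text
clock: 4.98
tcp_pos: [0.5537, -0.0125, 0.0965]
orientation: [-0.002, 3.14, 0.003]
contact_force: [-2.2, 4.2, 6.3]
grip_width: 0.0171
gripper_force: 39.0
```

Emit:
play_rows([
  [[1,0.018,0.085,0,0],[1,0.022,0.17,0,0],[1,0.015,0.257,0,0],[1,-0.007,0.34,0,0],[1,-0.04,0.42,0,0],[1,-0.084,0.494,0,0],[1,-0.12,0.539,0,0],[1,-0.16,0.58,0,0],[1,-0.204,0.617,0,0],[1,-0.258,0.653,0,0],[1,-0.258,0.653,0,0],[1,-0.258,0.653,0,0]],
])

```text
clock: 5.98
tcp_pos: [0.6031, 0.1156, 0.0958]
orientation: [-0.0, -3.138, 0.002]
contact_force: [-7.7, -2.4, 8.8]
grip_width: 0.0165
gripper_force: 41.1
```

Emit:
play_rows([
  [[1,-0.015,0.009,0,0],[1,-0.015,0.009,0,0],[1,-0.015,0.009,0,0]],
])

```text
clock: 6.23
tcp_pos: [0.605, 0.1169, 0.0958]
orientation: [-0.002, -3.136, 0.002]
contact_force: [-10.1, -3.4, 10.5]
grip_width: 0.0169
gripper_force: 41.3
```

Emit:
play_rows([
  [[1,0.035,-0.02,0,0],[1,0.065,-0.042,0,0],[1,0.065,-0.042,0,0],[1,0.065,-0.042,0,0]],
])

```text
clock: 6.57
tcp_pos: [0.598, 0.1113, 0.0959]
orientation: [-0.001, 3.134, 0.004]
contact_force: [10.9, 3.7, -9.2]
grip_width: 0.0165
gripper_force: 41.2
```

The reaction force reversed, so the sear holds. I'll ease off, open and rise.

Emit:
play_rows([
  [[1,-0.015,0.01,0,0],[1,-0.015,0.01,0,0],[-1,-0.015,0.01,0,0],[-1,-0.015,0.01,0,0],[-1,-0.015,0.01,0,0],[-1,-0.015,0.01,0,0],[-1,-0.015,0.01,0,0],[-1,-0.015,0.01,-0.2,0],[-1,-0.015,0.01,-0.4,0],[-1,-0.015,0.01,-0.5,0],[-1,-0.015,0.01,-0.5,0]],
])

```text
clock: 7.48
tcp_pos: [0.6008, 0.1123, 0.2009]
orientation: [0.001, 3.133, 0.004]
contact_force: [0.3, 0.3, -0.0]
grip_width: 0.0852
gripper_force: 0.0
```

Emit:
play_rows([
  [[-1,0.2,-1,0,0],[-1,0.2,-1,0,0],[-1,0.2,-1,0,0],[-1,0.2,-1,0,0],[-1,0.2,-1,0,0],[-1,0.2,-1,0,0]],
])

```text
clock: 7.98
tcp_pos: [0.5546, -0.0981, 0.1951]
orientation: [-0.019, -3.14, 0.007]
contact_force: [0.3, -1.2, -0.1]
grip_width: 0.0853
gripper_force: 0.0
```

Emit:
play_rows([
  [[-1,0.2,-1,0,0.03],[-1,0.2,-1,0,0.03],[-1,0.2,-1,0,0.03],[-1,0.2,-1,0,0.03],[-1,0.2,-1,0,0.03],[-1,0.2,-1,0,0.03]],
])

```text
clock: 8.48
tcp_pos: [0.5136, -0.2975, 0.1952]
orientation: [-0.092, -3.139, 0.008]
contact_force: [0.2, -0.4, -0.2]
grip_width: 0.0857
gripper_force: 0.0
```

Run:
```python
from h import *
o=get_obs(); print(o["tcp_pos"],o["orientation"],o["clock"])
p=viewer.grab_frame("top"); P=viewer.grab_frame("side")
a=cv2.resize(p["pixels"][140:290,200:500],(800,400),interpolation=cv2.INTER_CUBIC)
b=cv2.resize(P["pixels"][160:370,230:480],(238,200))
a=np.vstack([a,np.zeros((200,800,3),np.uint8)]); a[400:,:238]=b
cv2.imwrite("pics/t2.png",a[:,:,::-1])
h=cv2.cvtColor(P["pixels"],cv2.COLOR_RGB2HSV); m=cv2.inRange(h,(5,170,90),(14,255,255)); m[:150]=0;m[260:]=0;m[:,:240]=0;m[:,380:]=0
ys,xs=np.nonzero(m); print(xs.mean(),xs.min(),xs.max(),ys.min(),ys.max()); print(proj(P,[[.5931,.1103,.13],[.5931,.1103,.064]]))
```

```text
[ 0.51356026 -0.29753244  0.19524858] [-0.09239873 -3.13904535  0.00788419] 8.4833
299.6643356643357 296 303 164 189
[[299.29266149 166.85756248]
 [299.90433367 189.14868292]]
```

View pics/t2.png

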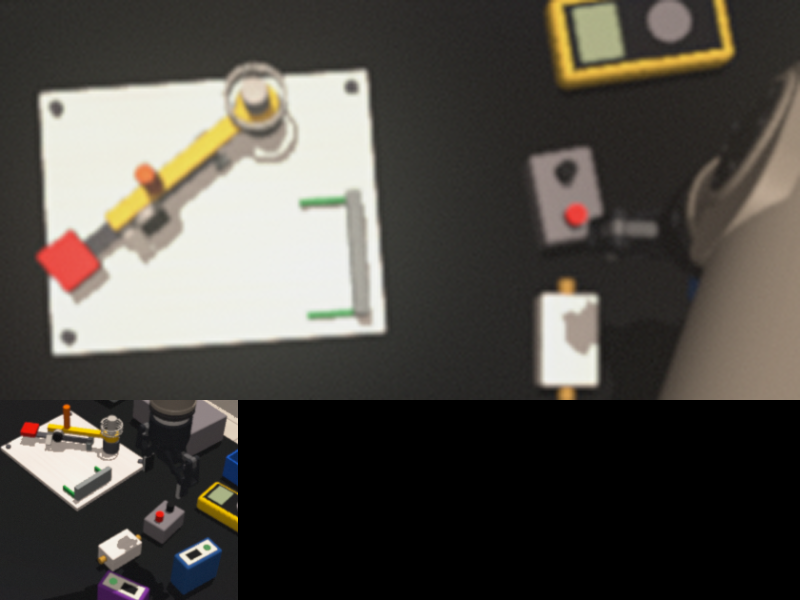

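Top crop: the hammer is cocked over the sear (handle at (148,180)), the nest between the stops is empty, and both bystanders are in place. The side inset shows the blue logger at (197,565). Now the logger grasp.

Emit:
play_rows([
  [[-1,-0.095,-0.468,0,0.012],[-1,-0.095,-0.468,0,0.012],[-1,-0.095,-0.468,0,0.012],[-1,-0.095,-0.468,0.15,0.012],[-1,-0.095,-0.468,0.3,0.012],[-1,-0.095,-0.468,0.3,0.012]],
])

```text
clock: 9.08
tcp_pos: [0.5299, -0.3782, 0.129]
orientation: [-0.1, -3.131, -0.01]
contact_force: [-1.3, 1.1, -0.6]
grip_width: 0.0854
gripper_force: 0.0
```

Run:
```python
from m import *
o=get_obs(); print(o["tcp_pos"],o["orientation"],o["contact_force"])
p=viewer.grab_frame("side")
cv2.imwrite("pics/s3.png",cv2.resize(p["pixels"][220:410,300:500],(800,600) if 0 else (632,600),interpolation=cv2.INTER_CUBIC)[:,:,::-1])
X=[[.527+a*.045*.997+b*.022*.077,-.392-a*.045*.077+b*.022*.997,.085] for a,b in((-1,-1),(-1,1),(1,1),(1,-1))]
print(((proj(p,X)-[300,220])*3.16).round())
```

```text
[ 0.52991673 -0.37823044  0.12904346] [-0.09997863 -3.13136873 -0.00950004] [-1.33768617  1.10296723 -0.6368158 ]
[[403. 375.]
 [352. 326.]
 [463. 261.]
 [514. 306.]]
```

View pics/s3.png

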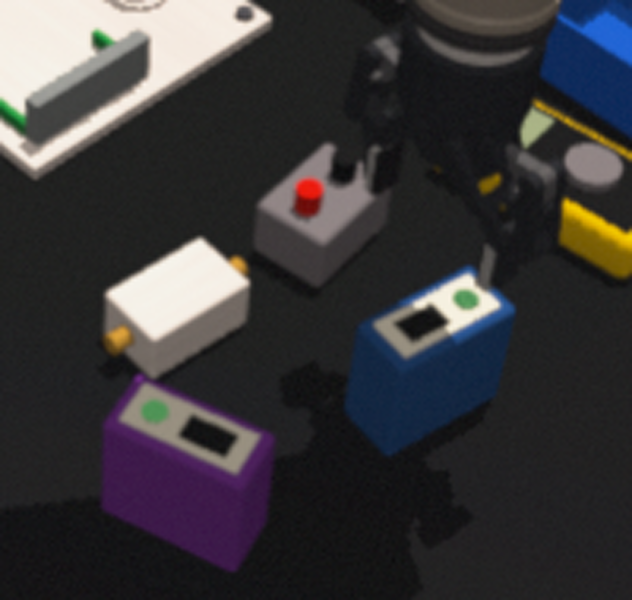

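The side crop shows the blue logger top around (437,312) with the fingers at (380,165) and (487,270), still a little short in y. Settle first.

Emit:
play_rows([
  [[-1,0,0,0,0],[-1,0,0,0,0]],
])

```text
clock: 9.3
tcp_pos: [0.5335, -0.3824, 0.1371]
orientation: [0.102, 3.138, -0.001]
contact_force: [0.6, 0.3, 1.4]
grip_width: 0.0857
gripper_force: 0.0
```

Emit:
play_rows([
  [[-1,0.025,-0.05,0,0.008],[-1,0.025,-0.05,0,0.008],[-1,0.025,-0.05,0.2,0.008],[-1,0.025,-0.05,0.415,0.008],[-1,0.025,-0.05,0.415,0.008],[-1,0.025,-0.05,0.415,0.008],[-1,0.025,-0.05,0.415,0.008]],
])

```text
clock: 9.88
tcp_pos: [0.527, -0.3935, 0.0543]
orientation: [0.125, 3.137, -0.002]
contact_force: [0.4, -0.0, 1.3]
grip_width: 0.0854
gripper_force: 0.0
```

Emit:
play_rows([
  [[1,0,0,0,0],[1,0,0,0,0],[1,0,0,0,0],[1,0,0,0,0],[1,0,0,0,0],[1,0,0,0,0]],
], grip_force=40)

```text
clock: 10.38
tcp_pos: [0.5272, -0.3928, 0.0541]
orientation: [0.124, 3.137, -0.001]
contact_force: [-1.8, 0.9, 6.6]
grip_width: 0.044
gripper_force: 39.4
```

Emit:
play_rows([
  [[1,0,0,-0.1,0],[1,0,0,-0.25,0],[1,0,0,-0.45,0],[1,0,0,-0.6,0],[1,0,0,-0.6,0]],
])

```text
clock: 10.8
tcp_pos: [0.5292, -0.395, 0.1797]
orientation: [0.124, 3.129, -0.009]
contact_force: [1.1, -0.8, -1.0]
grip_width: 0.044
gripper_force: 42.2
```

Emit:
play_rows([
  [[1,0.01,0.16,0,0],[1,0.02,0.32,0,0],[1,0.03,0.48,0,-0.02],[1,0.04,0.64,0,-0.04],[1,0.05,0.8,0,-0.06],[1,0.06,0.95,0,-0.08],[1,0.06,0.95,0,-0.08],[1,0.06,0.95,0,-0.08]],
])

```text
clock: 11.47
tcp_pos: [0.5291, -0.1992, 0.1716]
orientation: [0.081, -3.139, -0.002]
contact_force: [0.1, -0.4, -3.2]
grip_width: 0.0444
gripper_force: 42.4
```

Emit:
play_rows([
  [[1,-0.01,0.16,0,0.004],[1,-0.02,0.32,0,0.004],[1,-0.03,0.48,0,0.004],[1,-0.04,0.64,0,0.004],[1,-0.06,0.76,0,0.004],[1,-0.06,0.844,0.1,0.004],[1,-0.06,0.844,0.2,0.004],[1,-0.06,0.844,0.25,0.004],[1,-0.06,0.844,0.25,0.004],[1,-0.06,0.844,0.25,0.004]],
])

```text
clock: 12.3
tcp_pos: [0.533, -0.0347, 0.122]
orientation: [0.059, -3.14, 0.002]
contact_force: [0.3, -0.1, -2.9]
grip_width: 0.0436
gripper_force: 42.4
```

Run:
```python
from m import *
o=get_obs(); t=o["tcp_pos"]; print(t,o["orientation"])
p=viewer.grab_frame("side")
b=t[2]-.054
c,s=np.cos(.0456),np.sin(.0456)
def bx(cx,cy,z): return [[cx+a*.045*c-q*.022*s,cy+a*.045*s+q*.022*c,z] for a,q in((-1,-1),(1,-1))]
S=4
def im(X): return ((proj(p,X)-[250,150])*S).round().astype(int)
a=cv2.resize(p["pixels"][150:290,250:450],None,fx=S,fy=S,interpolation=cv2.INTER_CUBIC)
print(im(bx(t[0],t[1],b)),im(bx(t[0],t[1],b+.085)))
n=np.array([.5325,-.0355]); print("nest near-edge corners",im(bx(*n,.012)))
# blue extents of lower edge
h=cv2.cvtColor(p["pixels"],cv2.COLOR_RGB2HSV); m=cv2.inRange(h,(100,120,30),(125,255,255)); m[:150]=0;m[290:]=0;m[:,:270]=0;m[:,390:]=0
n_,l,st,_=cv2.connectedComponentsWithStats(m); k=1+st[1:,4].argmax(); m=(l==k); print(st[k])
ys,xs=np.nonzero(m)
for y in range(ys.min(),ys.max()+1,4): print(y,xs[ys==y].min(),xs[ys==y].max())
np.save("m.npy",m)
cv2.imwrite("pics/s4.png",a[:,:,::-1])
```

```text
[ 0.53304687 -0.03467741  0.12197888] [ 5.94667926e-02 -3.13956174e+00  1.57054722e-03]
[[241 371]
 [361 299]] [[239 251]
 [364 179]]
nest near-edge corners [[242 446]
 [359 373]]
[299 201  42  38 994]
201 300 300
205 299 340
209 299 340
213 299 340
217 299 339
221 299 338
225 300 335
229 300 329
233 303 321
237 308 313
```

View pics/s4.png

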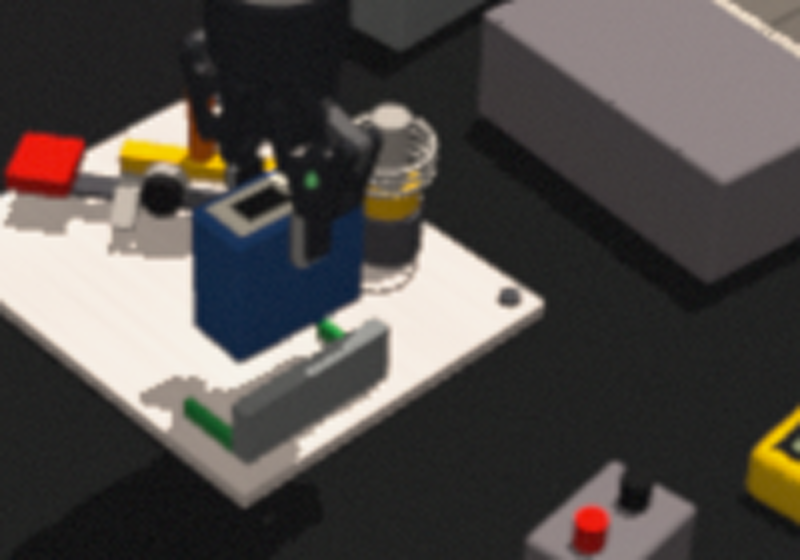

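The side crop shows the logger held upright above the nest, its bottom corners at (241,360) and (361,297). The fence top runs (235,405)–(385,322), and the stop ends are at (188,402) and (325,322). I'll cross-check the nest x in this view.

Run:
```python
from h import *
p=viewer.grab_frame("side")
im=lambda X: ((proj(p,X)-[250,150])*4).round()
th=.0456;R=np.array([[np.cos(th),-np.sin(th)],[np.sin(th),np.cos(th)]]);O=np.array([.57518,.01652])
w=lambda x,y,z:[*(O+R@[x,y]),z]
for n,q in dict(s1=(.0058,-.032,.024),s2=(-.0963,-.031,.024),fR_in=(.0073,-.072,.052),fL_in=(-.1,-.072,.052),fL_out=(-.1,-.084,.052),fR_out=(.0073,-.084,.052),pl=(-.115,-.1,.012),pr=(.125,-.1,.012)).items(): print(n,im([w(*q)]))
g=p["pixels"].astype(int); m=(g[:,:,1]-g[:,:,0]>30)&(g[:,:,1]-g[:,:,2]>10); m[:220]=0;m[275:]=0;m[:,:290]=0;m[:,350:]=0
n,l,st,ce=cv2.connectedComponentsWithStats(m.astype(np.uint8)); print([(s*4-np.array([1000,600,0,0,0])).tolist() for s in st[1:] if s[4]>4])
```

```text
s1 [[319. 319.]]
s2 [[185. 399.]]
fR_in [[370. 315.]]
fL_in [[228. 402.]]
fL_out [[242. 414.]]
fR_out [[384. 326.]]
pl [[242. 494.]]
pr [[543. 301.]]
[[316, 316, 28, 24, 112], [184, 400, 48, 48, 236]]
```

The nest estimate agrees to about 1 mm. Descending about 4 mm off the fence.

Emit:
play_rows([
  [[1,0.003,0.018,0,-0.005],[1,0.003,0.018,0,-0.005],[1,0.003,0.018,0.06,-0.005],[1,0.003,0.018,0.12,-0.005],[1,0.003,0.018,0.17,-0.005],[1,0.003,0.018,0.21,-0.005],[1,0.003,0.018,0.24,-0.005],[1,0.003,0.018,0.265,-0.005],[1,0.003,0.018,0.265,-0.005]],
])

```text
clock: 13.15
tcp_pos: [0.5322, -0.0292, 0.0684]
orientation: [0.076, -3.139, 0.0]
contact_force: [0.3, -0.3, -2.6]
grip_width: 0.044
gripper_force: 42.5
```

Emit:
play_rows([
  [[1,0,0,0.006,0],[1,0,0,0.012,0],[1,0,0,0.012,0]],
])

```text
clock: 13.4
tcp_pos: [0.5329, -0.0292, 0.067]
orientation: [-0.076, 3.14, 0.0]
contact_force: [-0.7, -0.4, -4.0]
grip_width: 0.0439
gripper_force: 42.5
```

Emit:
play_rows([
  [[1,0,-0.01,0,0],[1,0,-0.02,0,0],[1,0,-0.026,0,0],[1,0,-0.03,0,0],[1,0,-0.03,0,0]],
])

```text
clock: 13.82
tcp_pos: [0.5329, -0.0338, 0.067]
orientation: [0.078, -3.14, -0.003]
contact_force: [-1.4, 4.4, -2.5]
grip_width: 0.044
gripper_force: 41.8
```

Emit:
play_rows([
  [[1,0,0,0.006,0],[1,0,0,0.012,0],[1,0,0,0.012,0]],
])

```text
clock: 14.07
tcp_pos: [0.5334, -0.0337, 0.0661]
orientation: [-0.078, 3.14, 0.003]
contact_force: [-6.2, 6.0, 14.9]
grip_width: 0.0438
gripper_force: 43.3
```

Emit:
play_rows([
  [[1,0,-0.006,0.004,0],[1,0,-0.006,0.004,0],[1,0,-0.006,0.004,0]],
])

```text
clock: 14.32
tcp_pos: [0.5334, -0.0338, 0.0661]
orientation: [-0.079, 3.14, 0.005]
contact_force: [-9.6, 8.9, 23.3]
grip_width: 0.0438
gripper_force: 44.6
```

Seated on the plate and against the fence. Unload, release and rise.

Emit:
play_rows([
  [[1,0,0.003,-0.01,0],[1,0,0.003,-0.012,0],[-1,0,0.003,-0.012,0],[-1,0,0.003,-0.012,0],[-1,0,0.003,-0.012,0],[-1,0,0.003,-0.012,0],[-1,0,0.003,-0.012,0],[-1,0,0.003,-0.1,0],[-1,0,0.003,-0.3,0],[-1,0,0.003,-0.5,0],[-1,0,0.003,-0.7,0],[-1,0,0.003,-0.7,0]],
])

```text
clock: 15.32
tcp_pos: [0.5376, -0.0365, 0.2114]
orientation: [-0.074, 3.128, 0.001]
contact_force: [0.5, -1.0, 0.5]
grip_width: 0.0854
gripper_force: 0.0
```

Run:
```python
from h import *
o=get_obs(); print(o["tcp_pos"],o["orientation"])
p=viewer.grab_frame("side")
cv2.imwrite("pics/s5.png",cv2.resize(p["pixels"][150:290,230:430],None,fx=4,fy=4,interpolation=cv2.INTER_CUBIC)[:,:,::-1])
```

```text
[ 0.53761072 -0.03645982  0.2114458 ] [-7.41126274e-02  3.12783875e+00  9.11710387e-04]
```

View pics/s5.png

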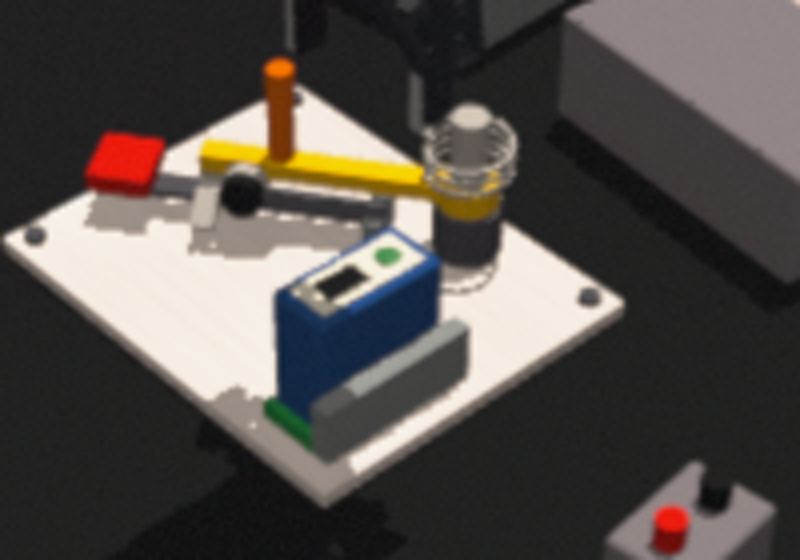

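The side crop shows the logger upright in the nest between the stops against the fence at (360,330). The hammer is still cocked (handle (280,110)) and the paddle is at (125,162). Next the paddle, with fingers shut.

Emit:
play_rows([
  [[1,0,0.2,0,0],[1,0,0.4,0,0],[1,0,0.6,0,0],[1,0,0.8,0,0],[1,0,0.95,0,0],[1,0,0.95,0,0],[1,0,0.95,0,0]],
])

```text
clock: 15.95
tcp_pos: [0.5228, 0.1558, 0.2026]
orientation: [0.083, -3.139, 0.001]
contact_force: [-0.8, -0.8, -0.4]
grip_width: 0.0009
gripper_force: 0.0
```

Emit:
play_rows([
  [[1,-0.045,0.183,0,0],[1,-0.045,0.183,0.15,0],[1,-0.045,0.183,0.35,0],[1,-0.045,0.183,0.55,0],[1,-0.045,0.183,0.69,0],[1,-0.045,0.183,0.69,0],[1,-0.045,0.183,0.69,0]],
])

```text
clock: 16.53
tcp_pos: [0.5302, 0.1886, 0.0645]
orientation: [0.073, -3.137, 0.004]
contact_force: [0.3, -0.2, 1.0]
grip_width: -0.0001
gripper_force: 0.0
```

Emit:
play_rows([
  [[1,0,0.015,0.06,0],[1,0,0.015,0.09,0],[1,0,0.015,0.11,0],[1,0,0.015,0.125,0],[1,0,0.015,0.14,0],[1,0,0.015,0.14,0],[1,0,0.015,0.14,0]],
])

```text
clock: 17.12
tcp_pos: [0.5312, 0.1943, 0.038]
orientation: [-0.076, 3.14, 0.001]
contact_force: [1.2, 1.5, 3.0]
grip_width: -0.0001
gripper_force: 1.3
```

Run:
```python
from h import *
print(get_obs()["tcp_pos"])
p=viewer.grab_frame("side")
cv2.imwrite("pics/s6.png",cv2.resize(p["pixels"][150:290,230:430],None,fx=4,fy=4,interpolation=cv2.INTER_CUBIC)[:,:,::-1])
```

```text
[0.53124219 0.19429003 0.03804376]
```

View pics/s6.png

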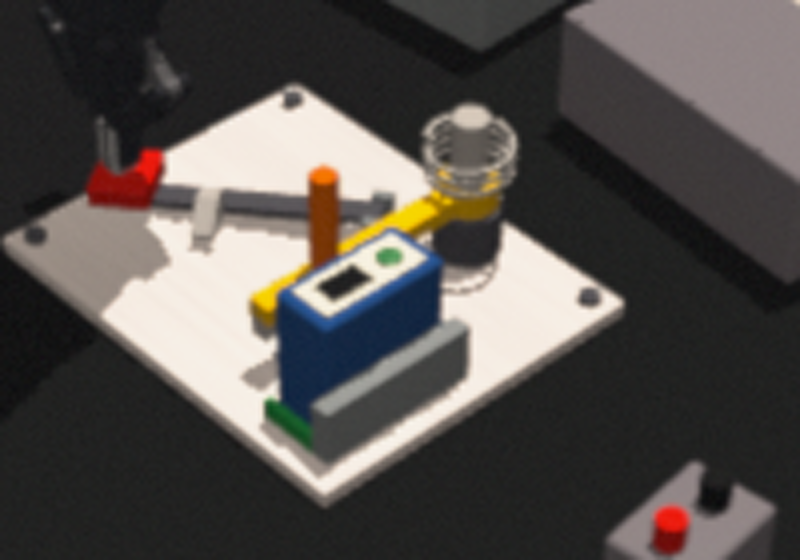

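The crop shows the hammer released and resting against the logger (handle at (323,215)). The logger is still upright in the nest. Retract, let it settle, and hand in after a last numeric check.

Emit:
play_rows([
  [[1,0,0,-0.1,0],[1,0,0,-0.3,0],[1,0,0,-0.5,0],[1,0,0,-0.7,0],[1,0,0,-0.7,0],[1,0,0,-0.7,0],[1,0,0,-0.7,0],[1,0,0,-0.7,0],[1,0,0,-0.7,0],[1,0,0,-0.7,0]],
])

```text
clock: 18.0
tcp_pos: [0.5301, 0.1935, 0.1763]
orientation: [0.076, -3.138, 0.002]
contact_force: [-0.9, 0.7, 0.2]
grip_width: 0.0
gripper_force: 0.0
```

Run:
```python
from m import *
P=[viewer.grab_frame("side")]
print(get_obs()["tcp_pos"])
for t,d,x0 in [("logger_mid",None,(.5325,-.0355)),("terminals",(.08,.056,.045),(.58,-.25)),("splitter",(.108,.05,.04),(.45,-.25))]:
    q=viewer.trace(P[0],t)
    print(t,[(round(a["score"],2),np.round(a["rect"])) for a in q[:3]])
print(r.hand_in())
```

```text
[0.53025526 0.1936075  0.17649514]
logger_mid [(0.79, array([301., 210., 343., 254.])), (0.72, array([332., 342., 388., 403.]))]
terminals [(0.85, array([380., 268., 425., 312.]))]
splitter [(0.59, array([335., 295., 379., 338.])), (0.19, array([250., 182., 329., 209.]))]
the job is handed in; nothing more can be done
None
```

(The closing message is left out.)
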